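Close the vacuum chamber: snug four thumb nuts crosswise

TASK

Close the small vacuum chamber by tightening its four thumb nuts clockwise. Work crosswise, each nut and then the one opposite, lowering the cover only about half the gap at a time so that it goes down level; finish with the cover fully home and all four nuts snug on it, firm by feel but not forced. Leave the things around it where they are.

Things in the scene. Friction and masses are not known exactly. Their poses are not given: they have to be found in the camera images.
- chamber: Small vacuum chamber fixed to the worktop: square bare-aluminium pot, 124 x 124 mm, 66 mm to its rim, hose barb and small valve knob on its +y side. Origin: centre of its underside; z up. Four steel studs stand at x, y = (+-42, +-42) mm and carry the nuts, which need a firm grip (about 50 N) not to slip.
- gasket: Hard dark gasket on the pot's rim: a frame with a 22 mm square pad round each stud. Origin: middle of the plane of the pad tops, where the cover's origin comes to rest; z up. Its height varies unseen: pad tops 68.8 to 71.8 mm above the chamber's underside. A nut held at rest after a small clockwise turn resists with about 0.13 N m before the cover is home, 0.25 (0.18 to 0.32) when snug, over 0.35 when forced.
- cover: Loose aluminium plate 124 x 124 x 8 mm, holes over the studs, a 3 mm high ring of diameter 42 mm in its middle. Origin: centre of its underside; z up. At first hidden springs (1.5 to 6 N each) hold it level, underside 75 mm above the chamber's. It tilts if one nut is run down alone: 1.9 degrees (4 mm over the 119 mm between opposite studs) is too much.
- nut_a: Thumb nut on the chamber's near left (-x, +y) stud, opposite nut_c. Steel spring washer and collar 22 mm wide, 7 high, then black ribbed round grip 44 mm wide, 25 high. Origin: centre of underside; z up. Clockwise from above lowers it 4 mm per rad (follow it down); stays put. Starts 0.4-0.9 mm off the cover. Running torque 0.2 N m; the black grip is cushioned (gives 0.4 rad per N m).
- nut_b: Thumb nut on the chamber's near right (-x, -y) stud, opposite nut_d. Steel spring washer and collar 22 mm wide, 7 high, then black ribbed round grip 44 mm wide, 25 high. Origin: centre of underside; z up. Clockwise from above lowers it 4 mm per rad (follow it down); stays put. Starts 0.4-0.9 mm off the cover. Running torque 0.2 N m; the black grip is cushioned (gives 0.4 rad per N m).
- nut_c: Thumb nut on the chamber's far right (+x, -y) stud, opposite nut_a. Steel spring washer and collar 22 mm wide, 7 high, then black ribbed round grip 44 mm wide, 25 high. Origin: centre of underside; z up. Clockwise from above lowers it 4 mm per rad (follow it down); stays put. Starts 0.4-0.9 mm off the cover. Running torque 0.2 N m; the black grip is cushioned (gives 0.4 rad per N m).
- nut_d: Thumb nut on the chamber's far left (+x, +y) stud, opposite nut_b. Steel spring washer and collar 22 mm wide, 7 high, then black ribbed round grip 44 mm wide, 25 high. Origin: centre of underside; z up. Clockwise from above lowers it 4 mm per rad (follow it down); stays put. Starts 0.4-0.9 mm off the cover. Running torque 0.2 N m; the black grip is cushioned (gives 0.4 rad per N m).
- objective_can: Bystander: black screw canister, 38 mm diameter, 57 mm tall, standing beside the chamber. Origin: centre of its underside. Not to be moved.
- coverslips: Bystander: small carton 34 x 34 x 22 mm beside the chamber. Origin: centre of its underside. Not to be moved.
- petri_dish: Bystander: petri dish, 62 mm diameter, 15 mm tall, beside the chamber. Origin: centre of its underside. Not to be moved.
- tweezers: Bystander: fine steel tweezers 14 x 114 x 9 mm lying in front of the chamber. Origin: centre of its underside. Not to be moved.

How it is judged:
By the outcome, as a careful person would: the job done as asked, in the order asked, and still so for the second after the job is handed in, with the robot touching nothing.
It also fails if it takes over 72 s, if anything falls off the work surface, if the arm or the gripper's body presses on something with over 40 N, if the wrist force passes 120 N, or if a joint passes its speed limit or range.

ROBOT

A 6-joint arm with a two-finger parallel gripper is mounted at the origin on a cart in front of the work surface, level with it; the furniture and walls round the work are solid. World frame = base frame: x ahead of the robot, y to its left, z up, the work surface at z = 0. Lengths are in m, angles in degrees, forces in N, time in s.
With the tool pointing down it reaches from about 0.35 to 0.975 m from the base axis. Payload 7.1 kg.
Tool frame: the origin (TCP) lies on the centre line of the jaws, within the pads' length; the fingertips stand tips_ahead ahead of it and the grasp point (between the pads) is the TCP (tips_ahead is the distance from the TCP to the fingertips, in m); z points along the fingers, y is the direction in which the jaws open and shut (so a half turn about z gives the same grasp; the last joint's range is limited). The gripper opens to 88 mm and grips with 3 to 60 N. Pads are 20 mm wide; open, the fingers measure 115 mm over their backs; the gripper's body (75 mm by 178 mm) begins 61 mm behind the grasp point.
Start: joints at [67.666, 24.242, 93.386, -0, 62.372, -1.089], TCP at [0.226, 0.583, 0.242] pointing down, gripper open.
Joint ranges: [-172.04, 172.04], [-51.8, 120.97], [4.93, 147.93], [-75.15, 255.16], [6.16, 154.13], [-145.62, 145.62]. Speed limits (degrees/s): [136.94, 136.94, 172.46, 180, 180, 180].

INTERFACE

Orientations are given as [roll, pitch, yaw] about the fixed x, y, z axes, in that order (R = Rz(yaw) Ry(pitch) Rx(roll)).
In Python, from cell import read_state, capture, hand_in, tips_ahead gives the robot as it stands.
- The arm moves only by the tool move_arm, never from a script. Its argument "commands" is text: rows parted by semicolons, each of 6 numbers parted by spaces: the shift along the tool's x, y, z in cm, then the turn, a rotation vector about the tool's x, y, z in units of 5 degrees (1.0 is 5 degrees). In form: dx dy dz rx ry rz; .... A call has 1 to 20 rows; each row is the pose to reach, as a shift and turn from the pose measured when the call began, along the tool's axes at that moment; what a row does not reach only later rows make up. A row lasts 1/8 s, in which the tool goes at most 62.5 mm and 10.7 degrees, less where a joint would pass 70% of its speed; a pose out of reach is approached as far as the arm can. A call with a gripper value outside its range is refused whole. "fingers" is the opening, from 0 (shut) to 1 (fully open), set as the call begins (left out, the last holds). The fingers move at their own pace and stop on an object; "newtons" is the grip in N (left out, the last holds). Time passes only in rows, so rows that repeat a pose let the fingers close. It gives the time, the measured TCP pose, the force and the opening at its end, in the units of the state.
- read_state(): the state, without advancing time (a new reading comes with each control period).
- capture(name): name is "scene" or "top" or "wrist"; returns a dict with "color" (420x560x3 uint8, blue, green, red), "fx", "fy", "cx", "cy" (pixels), "k1" (the pictures are not rectified: a ray, as slopes to the right and down, at radius r is drawn at 1 + k1 r^2 times it, then the intrinsics apply), "world_from_camera" (4x4, takes a point from camera to world coordinates). Camera axes: x right, y down, z forward; pixel columns grow to the right and rows downward; lengths in m; the calibration is good to about 2 mm. A picture is of the moment at which its call begins. There is no depth.
- hand_in(): hands the job in, once; it reports no verdict.
The state is a dict: "time_s": time; "qpos": joint angles; "dq": joint speeds; "joint_torque": joint torques, N m; "position": TCP position; "tool_rot": TCP orientation; "contact_force": force on the tool from outside, world axes, zero at the start; "moment": the same for the moment, N m; "opening": opening from 0.0 (shut) to 1.0 (fully open).
Only numpy, scipy, OpenCV 4.12 (cv2) and the standard library are available. Lean on these libraries where they do the work, as an engineer would, in place of code of your own. Each camera call takes 0.05 s, during which the arm holds its last target.

## Working session

There is one attempt and no reset: what is moved stays moved. The work goes in short steps, Python scripts to look and compute and a tool call to move; the robot and the scene stay as the last step left them, time stands still between calls to the robot, and variables do not carry over. Pictures are saved under pics/ and viewed, and the job is handed in when it is done.

Besides the shell and the picture viewer there is one more tool, called after "Emit:" by a JSON object that holds its "api" and its "payload". move_arm: Moves the arm, as the interface text tells. Its arguments: {"type":"object","properties":{"commands":{"type":"string"},"fingers":{"type":"number"},"newtons":{"type":"number"}},"required":["commands"]}

```bash
mkdir -p pics; ls; python3 - <<'E'
from cell import read_state, capture, tips_ahead
import cv2
print(read_state(), tips_ahead)
for n in("scene","top","wrist"):
    c=capture(n); cv2.imwrite(f"pics/{n}0.png",c["color"]); print(n,c["fx"],c["cx"],c["cy"],c["k1"],c["world_from_camera"])
E
```

```text
pics
{'time_s': 0.0, 'qpos': array([ 6.76670921e+01,  2.42835701e+01,  9.34309206e+01, -1.87753226e-04,
        6.23717055e+01, -1.08816832e+00]), 'dq': array([ 0.02989888,  0.04592842, -0.06993617, -0.07769936, -0.0134256 ,
        0.10852726]), 'joint_torque': array([-3.95662239e-03, -5.44628441e+01, -2.73676175e+01,  6.42719097e-02,
        2.27233936e-02, -1.32056816e-04]), 'position': array([0.22624505, 0.58205582, 0.24091457]), 'tool_rot': array([-1.79913816e+02, -1.47076593e-03,  1.58755346e+02]), 'contact_force': array([-0.3189421 , -0.15319267,  0.51923271]), 'moment': array([ 0.00892592, -0.0159509 ,  0.0287289 ]), 'opening': 0.9962105595744724} 0.019
scene 535.6635165138986 275.66587354111766 201.29763891091912 -0.08155570639552762 [[-0.52330461 -0.38526176  0.76008267 -0.14468016]
 [-0.8521436   0.23461164 -0.46776988  0.48374422]
 [ 0.00188961 -0.89248572 -0.4510717   0.52295837]
 [ 0.          0.          0.          1.        ]]
top 406.1198437837728 278.442323869331 207.39187736410358 -0.02935872248885207 [[ 0.0754016  -0.96646784  0.24546793  0.38786245]
 [-0.9971337  -0.07462112  0.01249269  0.03348967]
 [ 0.00624331 -0.24570631 -0.96932421  0.91494593]
 [ 0.          0.          0.          1.        ]]
wrist 363.4917749592245 277.86298585128816 213.41171925245948 -0.05754826142040254 [[ 3.62489224e-01  9.03247211e-01  2.29665058e-01  1.64224903e-01]
 [ 9.31987603e-01 -3.51094097e-01 -9.01778434e-02  6.05671120e-01]
 [-8.18839605e-04  2.46733483e-01 -9.69083029e-01  3.84854786e-01]
 [ 0.00000000e+00  0.00000000e+00  0.00000000e+00  1.00000000e+00]]
```

View pics/scene0.png

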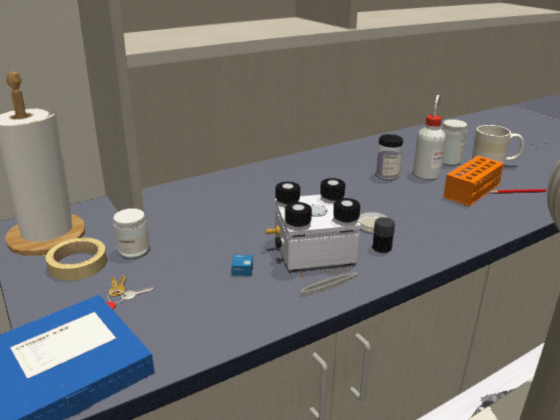

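View pics/top0.png

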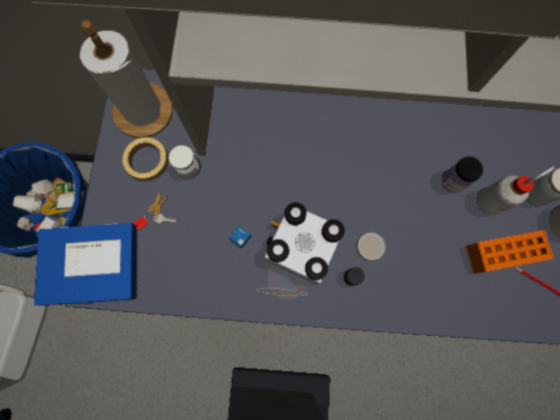

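View pics/wrist0.png

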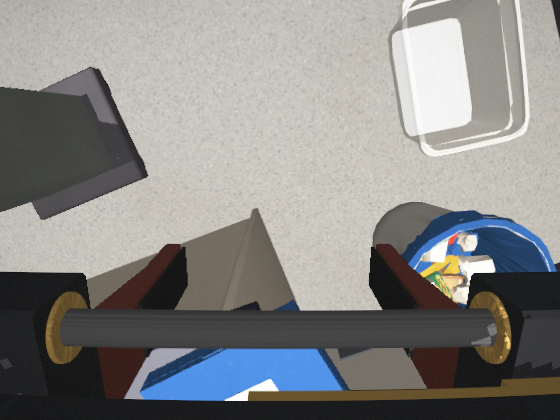

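```bash
python3 - <<'E'
import cv2
a=cv2.imread("pics/top0.png")[190:300,210:410]; cv2.imwrite("pics/topz.png",cv2.resize(a,None,fx=4,fy=4,interpolation=2))
a=cv2.imread("pics/scene0.png")[170:300,220:420]; cv2.imwrite("pics/scz.png",cv2.resize(a,None,fx=4,fy=4,interpolation=2))
E
```

```text
(no output)
```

View pics/topz.png

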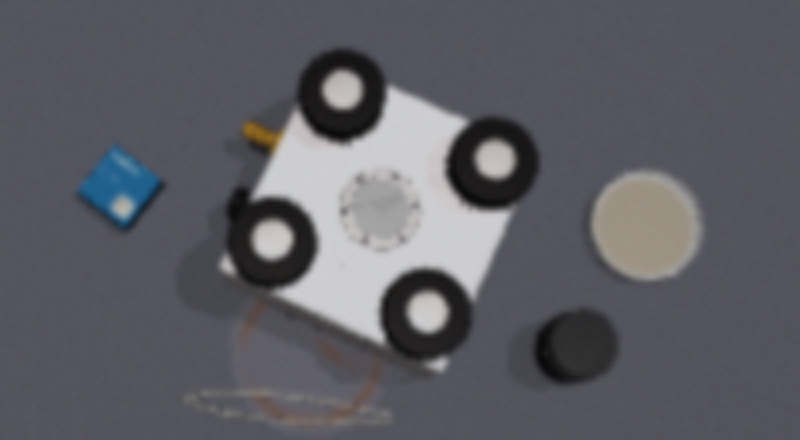

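View pics/scz.png

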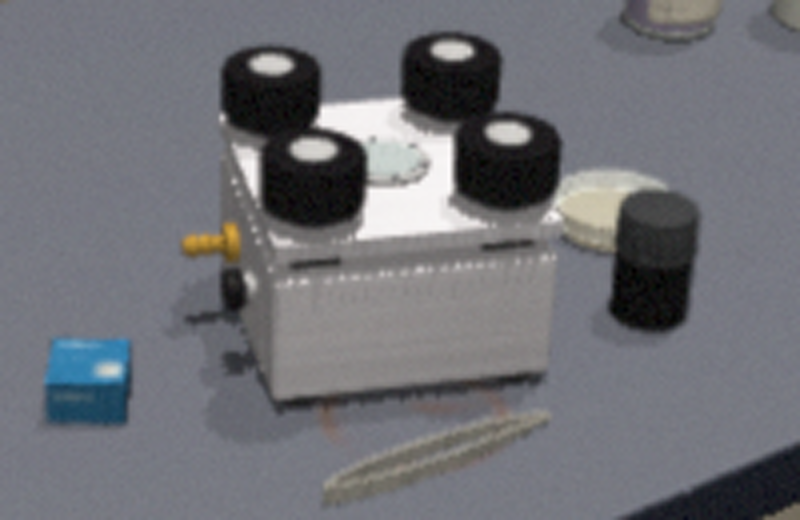

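The crops show the four black nuts with pale discs on top. In the top view they lie at about a (278,250), b (317,268), c (333,231) and d (295,213). Next I triangulate the discs.

```bash
cat > h.py <<'E'
import numpy as np, cv2
from cell import read_state, capture, hand_in, tips_ahead
def ray(c,uv):
    K=np.array([[c["fx"],0,c["cx"]],[0,c["fy"],c["cy"]],[0,0,1.]])
    n=cv2.undistortPoints(np.array([[uv]],float),K,np.array([c["k1"],0,0,0]))[0,0]
    T=np.array(c["world_from_camera"]); d=T[:3,:3]@[n[0],n[1],1]; return T[:3,3],d/np.linalg.norm(d)
def tri(rs):
    A=0;b=0
    for o,d in rs:
        P=np.eye(3)-np.outer(d,d);A=A+P;b=b+P@o
    p=np.linalg.solve(A,b); return p,[np.linalg.norm((np.eye(3)-np.outer(d,d))@(p-o)) for o,d in rs]
def disc(im,uv,r=9,S=6,th=140):
    u,v=uv; x0,y0=int(u)-r,int(v)-r
    g=cv2.cvtColor(im[y0:y0+2*r+1,x0:x0+2*r+1],6)
    G=cv2.resize(g,None,fx=S,fy=S,interpolation=cv2.INTER_CUBIC)
    n,l,s,ce=cv2.connectedComponentsWithStats((G>th).astype(np.uint8))
    best=min(range(1,n),key=lambda i:np.hypot(*(ce[i]-(r+.5)*S)) + (1e3 if s[i,4]<40 else 0))
    return (ce[best]+.5)/S-.5+[x0,y0], s[best,4]/S**2
E
python3 - <<'E'
from h import *
t=capture("top");s=capture("scene")
P={}
for n,u,v in (("a",(278,250),(220+313/4,170+150/4)),("b",(317,268),(220+508/4,170+132/4)),("c",(333,230),(220+453/4,170+50/4)),("d",(295.5,212.5),(220+271/4,170+65/4))):
    p,a1=disc(t["color"],u,7);q,a2=disc(s["color"],v,6)
    X,e=tri([ray(t,p),ray(s,q)]); P[n]=X; print(n,p,a1,q,a2,X.round(4),np.round(e,4))
c=sum(P.values())/4; print(c)
for n,k in zip("abcd",((-1,1),(-1,-1),(1,-1),(1,1))):
    d=P[n]-c; print(n,np.linalg.norm(d[:2]),np.degrees(np.arctan2(d[1],d[0])-np.arctan2(k[1],k[0]))%360, P[n][2])
E
```

```text
a [277.64589283 249.44767442] 68.08333333333333 [297.92077465 206.86991393] 47.333333333333336 [0.5051 0.0396 0.1152] [0.0009 0.0009]
b [316.45163632 267.55331222] 70.16666666666667 [346.64341693 202.81405434] 44.30555555555556 [ 0.4753 -0.0391  0.115 ] [0.0009 0.0009]
c [333.34566787 229.42336041] 61.55555555555556 [332.64201878 182.16575378] 35.5 [ 0.554  -0.0689  0.115 ] [0.0009 0.0009]
d [295.18651872 212.06333031] 61.333333333333336 [287.3930339  185.60337788] 37.416666666666664 [0.5837 0.0099 0.1153] [0.0008 0.0008]
[ 0.52954891 -0.01460916  0.11513333]
a 0.059443815254942176 339.2556167439443 0.11524662397600537
b 0.05945966808717592 339.28065144729436 0.11495260936795837
c 0.05949747427922531 339.235057458901 0.11502140398236729
d 0.05948106503327384 339.3323264098853 0.11531268134738731
```

Emit:
{"api": "move_arm", "payload": {"commands": "-45.7 -40.4 7 0 0 0;-45.7 -40.4 7 0 0 0;-45.7 -40.4 7 0 0 0;-45.7 -40.4 7 0 0 0;-45.7 -40.4 7 0 0 0;-45.7 -40.4 7 0 0 0;-45.7 -40.4 7 0 0 0;-45.7 -40.4 7 0 0 0;-45.7 -40.4 7 0 0 0;-45.7 -40.4 7 0 0 0;-45.7 -40.4 7 0 0 0;-45.7 -40.4 7 0 0 0", "fingers": 0.75, "newtons": 55}}

```text
time_s: 1.75
position: [0.5055, 0.0402, 0.1715]
tool_rot: [-180.0, -0.0, 158.7]
contact_force: [-0.1, 0.2, 0.8]
opening: 0.748
```

```bash
cat >> h.py <<'E'
C=np.array([0.52955,-0.01461]); YAW=-20.72
def nut(n):
    k=dict(a=(-1,1),b=(-1,-1),c=(1,-1),d=(1,1))[n]; y=np.radians(YAW)
    return C+.042*np.array([np.cos(y)*k[0]-np.sin(y)*k[1],np.sin(y)*k[0]+np.cos(y)*k[1]])
def go(xy,z,yaw=None):
    from scipy.spatial.transform import Rotation as R
    s=read_state(); r=R.from_euler("xyz",s["tool_rot"],degrees=True)
    yaw=s["tool_rot"][2] if yaw is None else yaw
    d=np.array([*xy,z])-s["position"]
    rel=r.inv()*R.from_euler("xyz",[180,0,yaw],degrees=True)
    print("cmd",(r.inv().apply(d)*100).round(2),(np.degrees(rel.as_rotvec())/5).round(2))
def st():
    s=read_state(); print("t",round(s["time_s"],2),"p",s["position"].round(4),"rot",s["tool_rot"].round(2),"F",s["contact_force"].round(1),"M",s["moment"].round(3),"op",round(s["opening"],3),"q6",s["qpos"][5].round(1))
    return s
E
python3 - <<'E'
from h import *
st(); w=capture("wrist"); cv2.imwrite("pics/w1.png",w["color"]); go(nut("a"),.165); print({n:nut(n).round(4) for n in "abcd"})
E
```

```text
t 1.75 p [0.5055 0.0402 0.1715] rot [-1.7995e+02 -4.0000e-02  1.5871e+02] F [-0.1  0.2  0.8] M [ 0.031  0.003 -0.03 ] op 0.748 q6 -65.5
cmd [-0.02 -0.12  0.66] [-0.01 -0.01  0.  ]
{'a': array([0.5051, 0.0395]), 'b': array([ 0.4754, -0.039 ]), 'c': array([ 0.554 , -0.0688]), 'd': array([0.5837, 0.0098])}
```

View pics/w1.png

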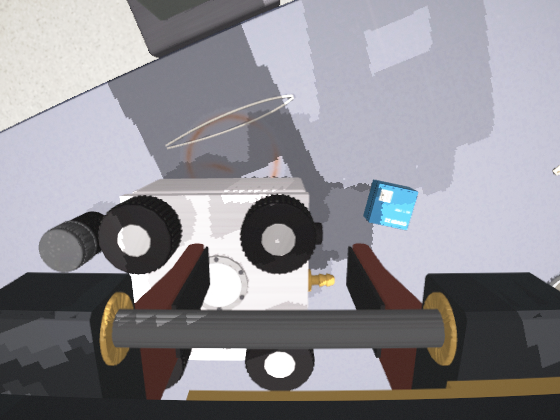

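The wrist view shows nut a between the open fingers at about (279,239), nut b at (134,240) and nut d at (279,364). I cross-check these against the triangulation.

```bash
python3 - <<'E'
from h import *
w=capture("wrist")
for n,uv in (("a",(279,239)),("b",(134,240)),("d",(279,364))):
    p,a=disc(w["color"],uv,22,4,130 if n!="b" else 150); o,d=ray(w,p); X=o+d*(.1151-o[2])/d[2]; print(n,p,a,X.round(4),(X[:2]-nut(n)).round(4))
E
```

```text
a [277.16323148 239.71729275] 820.25 [0.5053 0.0396 0.1151] [0.0001 0.0001]
b [132.57697149 240.47876482] 806.8125 [ 0.4752 -0.0395  0.1151] [-0.0002 -0.0005]
d [278.32185492 364.65429332] 651.8125 [0.5844 0.0096 0.1151] [ 0.0007 -0.0002]
```

Emit:
{"api": "move_arm", "payload": {"commands": "0 -0.1 5 0 0 0;0 -0.1 6.3 0 0 0;0 -0.1 6.3 0 0 0"}}

```text
time_s: 2.22
position: [0.5042, 0.0408, 0.1083]
tool_rot: [-179.9, -0.1, 158.9]
contact_force: [-0.5, -0.1, 0.1]
opening: 0.746
```

Emit:
{"api": "move_arm", "payload": {"commands": "0 0 0 0 0 0;0 0 0 0 0 0;0 0 0 0 0 0", "fingers": 0, "newtons": 55}}

```text
time_s: 2.6
position: [0.5048, 0.0407, 0.1092]
tool_rot: [-179.9, -0.0, 158.9]
contact_force: [-1.8, -1.3, 4.3]
opening: 0.492
```

```bash
python3 - <<'E'
from h import *
st(); w=capture("wrist"); cv2.imwrite("pics/w2.png",w["color"])
E
```

```text
t 2.6 p [0.5048 0.0407 0.1092] rot [-1.7993e+02 -4.0000e-02  1.5891e+02] F [-1.8 -1.3  4.3] M [-0.193  0.213  0.014] op 0.492 q6 -65.6
```

View pics/w2.png

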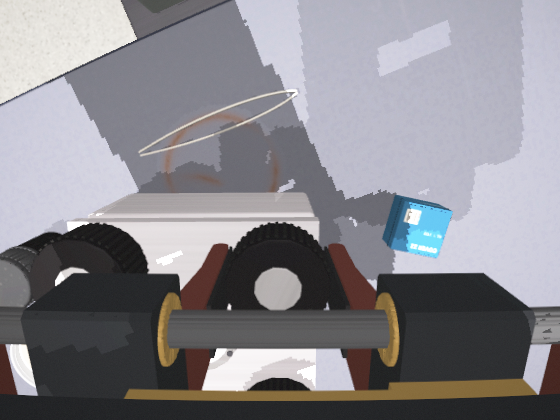

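Emit:
{"api": "move_arm", "payload": {"commands": "0 0 0.06 0 0 2;0 0 0.12 0 0 4;0 0 0.18 0 0 6;0 0 0.25 0 0 8;0 0 0.27 0 0 8.5;0 0 0.27 0 0 8.5;0 0 0.27 0 0 8.5"}}

```text
time_s: 3.52
position: [0.5047, 0.0405, 0.1067]
tool_rot: [-179.9, 0.0, 116.5]
contact_force: [-2.4, -1.7, 3.3]
opening: 0.492
```

```bash
python3 - <<'E'
from h import *
for i in range(2): st(); capture("top")
E
```

```text
t 3.52 p [0.5047 0.0405 0.1067] rot [-1.7991e+02  1.0000e-02  1.1646e+02] F [-2.4 -1.7  3.3] M [-0.258  0.259  0.159] op 0.492 q6 -23.1
t 3.58 p [0.5047 0.0406 0.1067] rot [-1.7991e+02  1.0000e-02  1.1645e+02] F [-1.4 -0.9  3.2] M [-0.302  0.238  0.207] op 0.494 q6 -23.1
```

```bash
python3 - <<'E'
from h import *
s=st(); go(nut("c"),.1085); go(nut("c"),.15)
E
```

```text
t 3.62 p [0.5047 0.0406 0.1067] rot [-1.7991e+02  1.0000e-02  1.1644e+02] F [-2.3 -2.7  3.3] M [-0.291  0.311  0.186] op 0.492 q6 -23.1
cmd [-11.98  -0.46  -0.18] [-0.02  0.   -0.  ]
cmd [-11.98  -0.46  -4.33] [-0.02  0.   -0.  ]
```

Emit:
{"api": "move_arm", "payload": {"commands": "0 0 0 0 0 0;0 0 0 0 0 0;0 0 -4.3 0 0 0;-6 -0.2 -4.5 0 0 0;-12 -0.46 -4.5 0 0 0;-12 -0.46 -4.3 0 0 0;-12 -0.46 -0.2 0 0 0;-12 -0.46 -0.2 0 0 0", "fingers": 0.75}}

```text
time_s: 4.62
position: [0.5513, -0.068, 0.1062]
tool_rot: [-179.6, -0.2, 116.4]
contact_force: [-0.7, 0.2, 0.4]
opening: 0.749
```

Emit:
{"api": "move_arm", "payload": {"commands": "0 0 0 0 0 0;0 0 0 0 0 0;0 0 0 0 0 0;0 0 0.06 0 0 2;0 0 0.12 0 0 4;0 0 0.18 0 0 6;0 0 0.25 0 0 8;0 0 0.27 0 0 8.5;0 0 0.27 0 0 8.5;0 0 0.27 0 0 8.5", "fingers": 0}}

```text
time_s: 5.88
position: [0.5533, -0.0672, 0.1049]
tool_rot: [-179.8, 0.0, 74.0]
contact_force: [5.2, 3.3, -1.3]
opening: 0.491
```

```bash
python3 - <<'E'
from h import *
s=st(); go(nut("b"),.1085)
t=capture("top");c=capture("scene"); 
a=t["color"][190:300,210:410]; cv2.imwrite("pics/t3.png",cv2.resize(a,None,fx=4,fy=4,interpolation=2))
a=c["color"][150:300,220:420]; cv2.imwrite("pics/s3.png",cv2.resize(a,None,fx=4,fy=4,interpolation=2))
st()
E
```

```text
t 5.88 p [ 0.5533 -0.0672  0.1049] rot [-1.7982e+02  1.0000e-02  7.3970e+01] F [ 5.2  3.3 -1.3] M [ 0.807 -0.6    0.215] op 0.491 q6 7.9
cmd [ 0.56 -8.27 -0.34] [-0.04  0.   -0.  ]
t 5.97 p [ 0.5533 -0.0672  0.1049] rot [-1.7982e+02  1.0000e-02  7.3970e+01] F [ 5.3  4.  -1. ] M [ 0.738 -0.598  0.205] op 0.491 q6 7.9
```

View pics/s3.png

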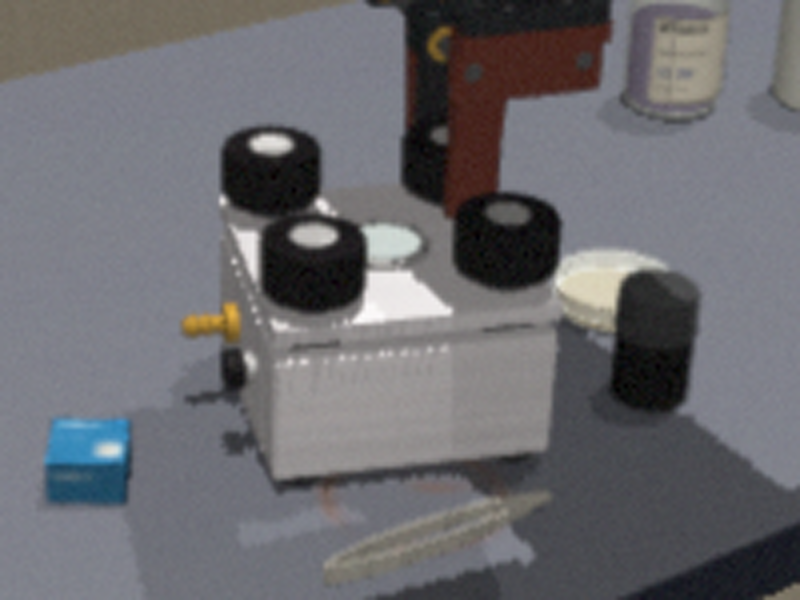

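The picture shows the cover down on both nuts, level along the front edge, with the gripper on nut c. I move on to b.

Emit:
{"api": "move_arm", "payload": {"commands": "0 0 0 0 0 0;0 0 0 0 0 0;0 0 -4.5 0 0 0;0.3 -5 -4.7 0 0 0;0.56 -8.2 -4.7 0 0 0;0.56 -8.27 -0.6 0 0 0;0.56 -8.27 -0.35 0 0 0;0.56 -8.27 -0.35 0 0 0;0.56 -8.27 -0.35 0 0 0", "fingers": 0.75}}

```text
time_s: 7.1
position: [0.4764, -0.0393, 0.1095]
tool_rot: [-179.9, -0.0, 74.0]
contact_force: [0.9, 0.2, 0.3]
opening: 0.749
```

Emit:
{"api": "move_arm", "payload": {"commands": "0 0 0 0 0 0;0 0 0 0 0 0;0 0 0 0 0 0;0 0 0.06 0 0 2;0 0 0.12 0 0 4;0 0 0.18 0 0 6;0 0 0.25 0 0 8;0 0 0.27 0 0 8.5;0 0 0.27 0 0 8.5;0 0 0.27 0 0 8.5", "fingers": 0}}

```text
time_s: 8.35
position: [0.4742, -0.0385, 0.107]
tool_rot: [-179.7, 0.2, 31.5]
contact_force: [-6.7, 5.0, 10.1]
opening: 0.493
```

```bash
python3 - <<'E'
from h import *
s=st(); go(nut("d"),.1085);go(nut("b"),.1085)
E
```

```text
t 8.35 p [ 0.4742 -0.0385  0.107 ] rot [-179.74    0.24   31.46] F [-6.7  5.  10.1] M [0.837 1.382 0.129] op 0.493 q6 52.4
cmd [11.86  1.59 -0.21] [-0.05  0.05 -0.  ]
cmd [ 0.07  0.11 -0.15] [-0.05  0.05 -0.  ]
```

Emit:
{"api": "move_arm", "payload": {"commands": "0 0 0 0 0 0;0 0 0 0 0 0;0 0 -4.2 0 0 0;6 0.8 -4.4 0 0 0;11.8 1.6 -4.4 0 0 0;11.86 1.6 -4.4 0 0 0;11.86 1.6 -0.3 0 0 0;11.86 1.6 -0.2 0 0 0;11.86 1.6 -0.2 0 0 0", "fingers": 0.75}}

```text
time_s: 9.48
position: [0.5833, 0.0094, 0.1089]
tool_rot: [-179.7, 0.3, 31.4]
contact_force: [1.0, 0.4, -0.5]
opening: 0.75
```

Emit:
{"api": "move_arm", "payload": {"commands": "0 0 0 0 0 0;0 0 0 0 0 0;0 0 0 0 0 0;0 0 0.06 0 0 2;0 0 0.12 0 0 4;0 0 0.18 0 0 6;0 0 0.25 0 0 8;0 0 0.27 0 0 8.5;0 0 0.27 0 0 8.5;0 0 0.27 0 0 8.5", "fingers": 0}}

```text
time_s: 10.72
position: [0.5828, 0.0107, 0.1072]
tool_rot: [-179.9, 0.4, -11.1]
contact_force: [-4.6, 6.8, 8.3]
opening: 0.491
```

```bash
python3 - <<'E'
from h import *
s=st(); go(nut("a"),.16,120); go(nut("d"),.1085)
E
```

```text
t 10.72 p [0.5828 0.0107 0.1072] rot [-179.89    0.44  -11.07] F [-4.6  6.8  8.3] M [1.289 0.87  0.138] op 0.491 q6 100.7
cmd [-8.22 -1.35 -5.21] [-1.100e-01  2.000e-02 -2.621e+01]
cmd [ 0.1   0.07 -0.13] [-0.02  0.09 -0.  ]
```

Emit:
{"api": "move_arm", "payload": {"commands": "0 0 0 0 0 0;0 0 0 0 0 0;0 0 -4.5 0 0 0;-4 -0.6 -5.2 0 0 -2;-8.2 -1.35 -5.2 0 0 -4;-8.2 -1.35 -5.2 0 0 -6;-8.2 -1.35 -5.2 0 0 -8;-8.2 -1.35 -5.2 0 0 -10;-8.2 -1.35 -5.2 0 0 -12;-8.2 -1.35 -5.2 0 0 -14;-8.2 -1.35 -5.2 0 0 -16;-8.2 -1.35 -5.2 0 0 -18;-8.2 -1.35 -5.2 0 0 -20;-8.2 -1.35 -5.2 0 0 -22;-8.2 -1.35 -5.2 0 0 -24;-8.2 -1.35 -5.2 0 0 -26;-8.2 -1.35 -5.2 0 0 -26", "fingers": 0.75}}

```text
time_s: 12.85
position: [0.5054, 0.0393, 0.1599]
tool_rot: [-179.7, -0.4, 118.8]
contact_force: [-0.0, 0.1, 0.6]
opening: 0.749
```

```bash
python3 - <<'E'
from h import *
t=capture("wrist"); cv2.imwrite("pics/w4.png",t["color"])
c=capture("scene"); a=c["color"][150:300,220:420]; cv2.imwrite("pics/s4.png",cv2.resize(a,None,fx=4,fy=4,interpolation=2))
s=st(); go(nut("a"),.1065,120)
E
```

```text
t 12.95 p [0.5054 0.0394 0.1599] rot [-179.73   -0.36  118.72] F [-0.5  0.3 -0.5] M [-0.065 -0.042 -0.026] op 0.75 q6 -25.9
cmd [-0.    0.01  5.34] [-0.05 -0.07 -0.26]
```

View pics/w4.png

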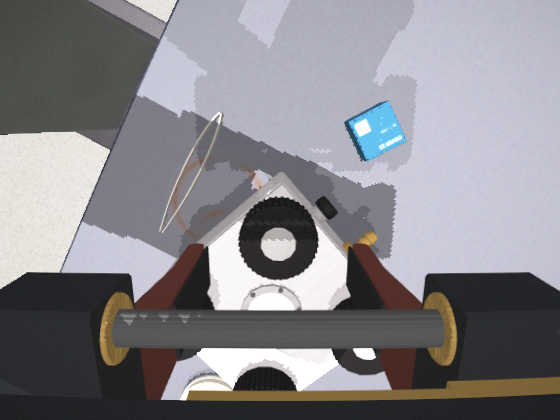

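View pics/s4.png

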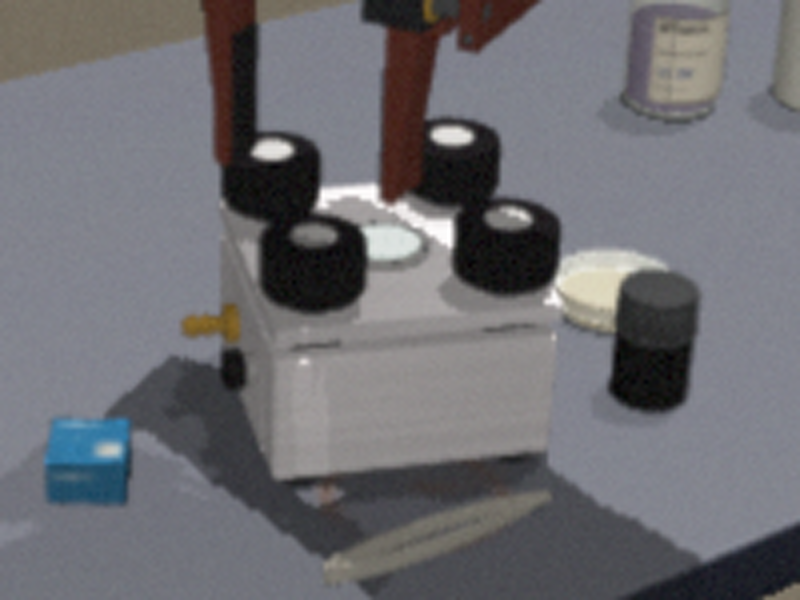

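The wrist view shows nut a centred at (278,243). The scene crop shows all four nuts about 1.2 px lower, evenly, so the cover looks level. Round 2 on a.

Emit:
{"api": "move_arm", "payload": {"commands": "0 0 5.2 0.05 0.07 0;0 0 5.3 0.05 0.07 0;0 0 5.3 0.05 0.07 0;0 0 5.3 0.05 0.07 0"}}

```text
time_s: 13.45
position: [0.5061, 0.0396, 0.1084]
tool_rot: [-179.6, -0.6, 118.7]
contact_force: [-0.9, 1.4, -0.1]
opening: 0.751
```

Emit:
{"api": "move_arm", "payload": {"commands": "0 0 0 0 0 0;0 0 0 0 0 0;0 0 0 0 0 0;0 0 0.03 0 0 2;0 0 0.1 0 0 4;0 0 0.12 0 0 4.4;0 0 0.12 0 0 4.4;0 0 0.12 0 0 4.4", "fingers": 0}}

```text
time_s: 14.45
position: [0.505, 0.0392, 0.1077]
tool_rot: [-179.3, -0.4, 96.7]
contact_force: [-4.9, -2.9, 9.2]
opening: 0.492
```

```bash
cat >> h.py <<'E'
def tq(n=6):
    m=[]
    for i in range(n):
        m.append(read_state()["moment"][2]); capture("top")
    print("Mz",np.round(m,3),"mean",round(np.mean(m),3))
E
python3 - <<'E'
from h import *
tq(); st(); go(nut("c"),.1065)
E
```

```text
Mz [0.197 0.197 0.171 0.197 0.182 0.161] mean 0.184
t 14.75 p [0.505  0.0392 0.1077] rot [-179.28   -0.42   96.72] F [-5.9 -3.2 10.7] M [-0.515  0.888  0.148] op 0.494 q6 -4.3
cmd [-1.129e+01  3.600e+00 -1.000e-02] [-0.14 -0.08  0.  ]
```

Emit:
{"api": "move_arm", "payload": {"commands": "0 0 0 0 0 0;0 0 0 0 0 0;0 0 -4.2 0 0 0;-5.6 1.8 -4.2 -0.1 -0.08 0;-11.2 3.6 -4.2 -0.14 -0.08 0;-11.3 3.6 -4 -0.14 -0.08 0;-11.3 3.6 0 -0.14 -0.08 0;-11.3 3.6 0 -0.14 -0.08 0;-11.3 3.6 0 -0.14 -0.08 0;-11.3 3.6 0 -0.14 -0.08 0", "fingers": 0.75}}

```text
time_s: 16.0
position: [0.5547, -0.0685, 0.1077]
tool_rot: [179.9, 0.0, 96.8]
contact_force: [-0.0, 0.1, 0.5]
opening: 0.748
```

Emit:
{"api": "move_arm", "payload": {"commands": "0 0 0 0 0 0;0 0 0 0 0 0;0 0 0 0 0 0;0 0 0.03 0 0 2;0 0 0.1 0 0 4;0 0 0.12 0 0 4.4;0 0 0.12 0 0 4.4;0 0 0.12 0 0 4.4", "fingers": 0}}

```text
time_s: 17.0
position: [0.5533, -0.0685, 0.1068]
tool_rot: [-179.9, 0.0, 74.8]
contact_force: [-5.0, -0.5, 7.0]
opening: 0.493
```

```bash
python3 - <<'E'
from h import *
tq(); st(); go(nut("b"),.1065)
E
```

```text
Mz [0.173 0.164 0.206 0.152 0.1   0.208] mean 0.167
t 17.3 p [ 0.5533 -0.0685  0.1068] rot [-1.7991e+02  2.0000e-02  7.4790e+01] F [-5.5 -0.6  7.9] M [-0.106  1.134  0.195] op 0.493 q6 6.9
cmd [ 0.8  -8.29  0.04] [-0.02  0.   -0.  ]
```

Emit:
{"api": "move_arm", "payload": {"commands": "0 0 0 0 0 0;0 0 0 0 0 0;0 0 -4.2 0 0 0;0.4 -5 -4.2 0 0 0;0.8 -8.2 -4.2 0 0 0;0.8 -8.3 -0.2 0 0 0;0.8 -8.3 0 0 0 0;0.8 -8.3 0 0 0 0;0.8 -8.3 0 0 0 0", "fingers": 0.75}}

```text
time_s: 18.42
position: [0.4764, -0.0392, 0.1078]
tool_rot: [180.0, -0.0, 74.8]
contact_force: [0.6, -0.0, -0.6]
opening: 0.748
```

Emit:
{"api": "move_arm", "payload": {"commands": "0 0 0 0 0 0;0 0 0 0 0 0;0 0 0 0 0 0;0 0 0.03 0 0 2;0 0 0.1 0 0 4;0 0 0.12 0 0 4.4;0 0 0.12 0 0 4.4;0 0 0.12 0 0 4.4", "fingers": 0}}

```text
time_s: 19.42
position: [0.4744, -0.0387, 0.1067]
tool_rot: [-179.8, 0.1, 52.8]
contact_force: [-6.0, 3.4, 9.1]
opening: 0.493
```

```bash
python3 - <<'E'
from h import *
tq(); st(); go(nut("d"),.1065)
E
```

```text
Mz [0.12  0.131 0.169 0.19  0.111 0.096] mean 0.136
t 19.73 p [ 0.4744 -0.0387  0.1067] rot [-1.798e+02  1.000e-01  5.279e+01] F [-5.7  2.9  8.7] M [0.487 1.235 0.18 ] op 0.496 q6 31.1
cmd [10.47  5.77 -0.02] [-0.04  0.02 -0.  ]
```

Emit:
{"api": "move_arm", "payload": {"commands": "0 0 0 0 0 0;0 0 0 0 0 0;0 0 -4.2 0 0 0;5.2 2.9 -4.2 0 0 0;10.4 5.7 -4.2 0 0 0;10.47 5.77 -4.2 0 0 0;10.47 5.77 -0.2 0 0 0;10.47 5.77 0 0 0 0;10.47 5.77 0 0 0 0", "fingers": 0.75}}

```text
time_s: 20.85
position: [0.5832, 0.0095, 0.1066]
tool_rot: [-179.8, 0.1, 52.8]
contact_force: [0.0, 0.2, 0.8]
opening: 0.751
```

Emit:
{"api": "move_arm", "payload": {"commands": "0 0 0 0 0 0;0 0 0 0 0 0;0 0 0 0 0 0;0 0 0.03 0 0 2;0 0 0.1 0 0 4;0 0 0.12 0 0 4.4;0 0 0.12 0 0 4.4;0 0 0.12 0 0 4.4", "fingers": 0}}

```text
time_s: 21.85
position: [0.5824, 0.0102, 0.1063]
tool_rot: [-179.7, 0.3, 30.8]
contact_force: [-4.2, 4.3, 8.0]
opening: 0.491
```

```bash
python3 - <<'E'
from h import *
tq(); st(); go(nut("a"),.1055); go(nut("a"),.1055,75)
E
```

```text
Mz [0.148 0.154 0.204 0.14  0.192 0.186] mean 0.171
t 22.15 p [0.5824 0.0102 0.1063] rot [-179.75    0.25   30.78] F [-4.2  3.8  6.9] M [0.734 0.949 0.167] op 0.492 q6 58.9
cmd [-5.13 -6.47  0.13] [-0.05  0.05 -0.  ]
cmd [-5.13 -6.47  0.13] [-0.07  0.03 -8.84]
```

Emit:
{"api": "move_arm", "payload": {"commands": "0 0 0 0 0 0;0 0 0 0 0 0;0 0 -4.2 0 0 0;-3 -3.2 -4.4 0 0 -2;-5.1 -6.47 -4.4 0 0 -4;-5.1 -6.47 -4.4 0 0 -6;-5.1 -6.47 -4.4 0 0 -8;-5.1 -6.47 -4.4 0 0 -10;-5.1 -6.47 -4.4 0 0 -12;-5.1 -6.47 -4.4 0 0 -14;-5.1 -6.47 -0.3 0 0 -14;-5.1 -6.47 0.1 0 0 -14;-5.1 -6.47 0.1 0 0 -14;-5.1 -6.47 0.1 0 0 -14", "fingers": 0.75}}

```text
time_s: 23.9
position: [0.5063, 0.0397, 0.1069]
tool_rot: [-179.8, -0.1, 100.8]
contact_force: [-0.4, -0.3, -1.0]
opening: 0.75
```

Emit:
{"api": "move_arm", "payload": {"commands": "0 0 0 0 0 0;0 0 0 0 0 0;0 0 0 0 0 0;0 0 0.03 0 0 2;0 0 0.06 0 0 2.6;0 0 0.06 0 0 2.6;0 0 0.06 0 0 2.6", "fingers": 0}}

```text
time_s: 24.78
position: [0.5046, 0.0395, 0.1066]
tool_rot: [-179.6, -0.1, 87.8]
contact_force: [-6.0, -1.1, 9.5]
opening: 0.491
```

```bash
python3 - <<'E'
from h import *
tq(); st(); go(nut("c"),.1055)
E
```

```text
Mz [0.148 0.251 0.103 0.186 0.18  0.107] mean 0.162
t 25.07 p [0.5047 0.0395 0.1066] rot [-1.7957e+02 -5.0000e-02  8.7800e+01] F [-5.7 -1.1  9.1] M [-0.242  1.172  0.163] op 0.49 q6 5.2
cmd [-10.63   5.34   0.06] [-0.09 -0.01  0.  ]
```

Emit:
{"api": "move_arm", "payload": {"commands": "0 0 0.04 0 0 1.5;0 0 0.06 0 0 1.5;0 0 0.06 0 0 1.5"}}

```text
time_s: 25.45
position: [0.5045, 0.0395, 0.1064]
tool_rot: [-179.5, 0.0, 80.5]
contact_force: [-2.1, 0.4, 6.2]
opening: 0.489
```

```bash
python3 - <<'E'
from h import *
tq(); st(); go(nut("c"),.1055)
E
```

```text
Mz [0.218 0.161 0.161 0.18  0.196 0.144] mean 0.177
t 25.75 p [0.5045 0.0395 0.1064] rot [-1.7954e+02  1.0000e-02  8.0500e+01] F [-2.4  0.8  7. ] M [-0.044  0.503  0.136] op 0.489 q6 12.5
cmd [-9.86  6.67  0.04] [-0.09  0.   -0.  ]
```

Emit:
{"api": "move_arm", "payload": {"commands": "0 0 0 0 0 0;0 0 0 0 0 0;0 0 -4.2 0 0 0;-5 3.3 -4.2 -0.05 0 0;-9.8 6.6 -4.2 -0.09 0 0;-9.86 6.67 -4 -0.09 0 0;-9.86 6.67 0 -0.09 0 0;-9.86 6.67 0.05 -0.09 0 0;-9.86 6.67 0.05 -0.09 0 0", "fingers": 0.75}}

```text
time_s: 26.88
position: [0.5539, -0.0681, 0.1058]
tool_rot: [-180.0, 0.0, 80.6]
contact_force: [1.2, -0.0, 0.3]
opening: 0.749
```

Emit:
{"api": "move_arm", "payload": {"commands": "0 0 0 0 0 0;0 0 0 0 0 0;0 0 0 0 0 0;0 0 0.03 0 0 2;0 0 0.1 0 0 4;0 0 0.11 0 0 4.1;0 0 0.11 0 0 4.1;0 0 0.11 0 0 4.1", "fingers": 0}}

```text
time_s: 27.88
position: [0.5534, -0.0679, 0.1058]
tool_rot: [-179.9, 0.0, 60.1]
contact_force: [-3.8, 1.5, 8.7]
opening: 0.492
```

```bash
python3 - <<'E'
from h import *
tq(); st(); go(nut("b"),.1055)
E
```

```text
Mz [0.209 0.25  0.218 0.212 0.237 0.201] mean 0.221
t 28.18 p [ 0.5534 -0.0679  0.1057] rot [-1.7992e+02  4.0000e-02  6.0080e+01] F [-4.7  2.4  9.7] M [0.251 0.931 0.218] op 0.495 q6 21.7
cmd [-1.39 -8.2   0.04] [-0.02  0.01 -0.  ]
```

Emit:
{"api": "move_arm", "payload": {"commands": "0 0 0 0 0 0;0 0 0 0 0 0;0 0 -4.2 0 0 0;-0.7 -5 -4.2 0 0 0;-1.4 -8.1 -4.2 0 0 0;-1.4 -8.2 -0.2 0 0 0;-1.4 -8.2 0.05 0 0 0;-1.4 -8.2 0.05 0 0 0;-1.4 -8.2 0.05 0 0 0", "fingers": 0.75}}

```text
time_s: 29.3
position: [0.4764, -0.0393, 0.1062]
tool_rot: [180.0, -0.0, 60.1]
contact_force: [-0.7, -0.6, -0.0]
opening: 0.755
```

Emit:
{"api": "move_arm", "payload": {"commands": "0 0 0 0 0 0;0 0 0 0 0 0;0 0 0 0 0 0;0 0 0.03 0 0 2;0 0 0.08 0 0 3.2;0 0 0.08 0 0 3.2;0 0 0.08 0 0 3.2", "fingers": 0}}

```text
time_s: 30.18
position: [0.4745, -0.0385, 0.1059]
tool_rot: [-179.8, 0.1, 44.1]
contact_force: [-6.9, 5.4, 13.1]
opening: 0.494
```

```bash
python3 - <<'E'
from h import *
tq(); st(); go(nut("d"),.1055)
E
```

```text
Mz [0.171 0.184 0.163 0.198 0.236 0.21 ] mean 0.194
t 30.48 p [ 0.4745 -0.0385  0.1059] rot [-1.7981e+02  1.1000e-01  4.4080e+01] F [-7.7  5.6 12.7] M [0.925 1.457 0.196] op 0.494 q6 39.8
cmd [11.21  4.12  0.  ] [-0.04  0.02 -0.  ]
```

Emit:
{"api": "move_arm", "payload": {"commands": "0 0 0 0 0 0;0 0 0 0 0 0;0 0 -4.2 0 0 0;5.6 2 -4.2 0 0 0;11.2 4.1 -4.2 0 0 0;11.2 4.1 -4.2 0 0 0;11.2 4.1 -0.2 0 0 0;11.2 4.1 0 0 0 0;11.2 4.1 0 0 0 0", "fingers": 0.75}}

```text
time_s: 31.6
position: [0.5829, 0.0096, 0.1058]
tool_rot: [-179.8, 0.1, 44.1]
contact_force: [-0.4, 0.8, 0.4]
opening: 0.751
```

Emit:
{"api": "move_arm", "payload": {"commands": "0 0 0 0 0 0;0 0 0 0 0 0;0 0 0 0 0 0;0 0 0 0 0 2;0 0 0.04 0 0 3.2;0 0 0.04 0 0 3.2;0 0 0.04 0 0 3.2", "fingers": 0}}

```text
time_s: 32.48
position: [0.5824, 0.0103, 0.1061]
tool_rot: [-179.8, 0.2, 28.1]
contact_force: [-3.2, 3.8, 5.8]
opening: 0.49
```

```bash
python3 - <<'E'
from h import *
tq(); st(); go(nut("a"),.1055);go(nut("a"),.1055,100)
E
```

```text
Mz [0.163 0.212 0.193 0.124 0.229 0.181] mean 0.184
t 32.77 p [0.5825 0.0103 0.1061] rot [-179.76    0.21   28.07] F [-2.7  4.4  4.6] M [0.671 0.709 0.193] op 0.491 q6 61.6
cmd [-5.44 -6.22  0.11] [-0.05  0.04 -0.  ]
cmd [-5.44 -6.22  0.11] [-7.000e-02  1.000e-02 -1.439e+01]
```

Emit:
{"api": "move_arm", "payload": {"commands": "0 0 0 0 0 0;0 0 0 0 0 0;0 0 -4.2 0 0 0;-3 -3.2 -4.4 0 0 -2;-5.4 -6.2 -4.4 0 0 -4;-5.4 -6.2 -4.4 0 0 -6;-5.4 -6.2 -4.4 0 0 -8;-5.4 -6.2 -4.4 0 0 -10;-5.4 -6.2 -4.4 0 0 -12;-5.4 -6.2 -4.4 0 0 -14;-5.4 -6.2 -0.3 0 0 -14.4;-5.4 -6.2 0.1 0 0 -14.4;-5.4 -6.2 0.1 0 0 -14.4;-5.4 -6.2 0.1 0 0 -14.4", "fingers": 0.75}}

```text
time_s: 34.52
position: [0.5064, 0.0396, 0.1066]
tool_rot: [-179.8, -0.1, 100.0]
contact_force: [-0.1, 0.3, -0.1]
opening: 0.749
```

Emit:
{"api": "move_arm", "payload": {"commands": "0 0 0 0 0 0;0 0 0 0 0 0;0 0 0 0 0 0;0 0 0 0 0 1.8;0 0 0.03 0 0 2.4;0 0 0.03 0 0 2.4;0 0 0.03 0 0 2.4", "fingers": 0}}

```text
time_s: 35.4
position: [0.5047, 0.0394, 0.1068]
tool_rot: [-179.6, -0.1, 88.1]
contact_force: [-6.6, -1.6, 9.6]
opening: 0.492
```

```bash
python3 - <<'E'
from h import *
tq(); st(); go(nut("c"),.105)
E
```

```text
Mz [0.314 0.295 0.334 0.343 0.311 0.356] mean 0.325
t 35.7 p [0.5047 0.0394 0.1068] rot [-1.796e+02 -7.000e-02  8.810e+01] F [-7.  -2.4 11.1] M [-0.186  1.342  0.296] op 0.499 q6 4.8
cmd [-10.64   5.28   0.13] [-0.08 -0.01  0.  ]
```

Emit:
{"api": "move_arm", "payload": {"commands": "0 0 0 0 0 0;0 0 0 0 0 0;0 0 -4.2 0 0 0;-5.3 2.6 -4.2 -0.05 0 0;-10.6 5.2 -4.2 -0.08 0 0;-10.64 5.28 -4 -0.08 0 0;-10.64 5.28 0 -0.08 0 0;-10.64 5.28 0.05 -0.08 0 0;-10.64 5.28 0.05 -0.08 0 0;-10.64 5.28 0.05 -0.08 0 0", "fingers": 0.75}}

```text
time_s: 36.95
position: [0.5546, -0.0683, 0.107]
tool_rot: [179.9, -0.1, 88.1]
contact_force: [0.7, -0.2, 0.2]
opening: 0.749
```

Emit:
{"api": "move_arm", "payload": {"commands": "0 0 0 0 0 0;0 0 0 0 0 0;0 0 0 0 0 0;0 0 0 0 0 1.5;0 0 0 0 0 1.5;0 0 0 0 0 1.5", "fingers": 0}}

```text
time_s: 37.7
position: [0.5534, -0.0682, 0.1073]
tool_rot: [-179.9, -0.1, 80.7]
contact_force: [-4.7, 0.8, 7.5]
opening: 0.493
```

```bash
python3 - <<'E'
from h import *
tq(); st(); go(nut("b"),.105)
E
```

```text
Mz [0.254 0.223 0.268 0.245 0.283 0.258] mean 0.255
t 38.0 p [ 0.5534 -0.0682  0.1073] rot [-1.7994e+02 -5.0000e-02  8.0680e+01] F [-4.7  1.4  7.4] M [0.128 1.043 0.229] op 0.49 q6 1.0
cmd [ 1.61 -8.16  0.24] [-0.01 -0.01  0.  ]
```

Emit:
{"api": "move_arm", "payload": {"commands": "0 0 0 0 0 0;0 0 0 0 0 0;0 0 -4.1 0 0 0;0.8 -5 -4.1 0 0 0;1.6 -8.1 -4.1 0 0 0;1.6 -8.16 -0.1 0 0 0;1.6 -8.16 0.15 0 0 0;1.6 -8.16 0.15 0 0 0;1.6 -8.16 0.15 0 0 0", "fingers": 0.75}}

```text
time_s: 39.12
position: [0.4764, -0.0394, 0.1067]
tool_rot: [180.0, -0.1, 80.7]
contact_force: [0.7, 0.4, 0.4]
opening: 0.749
```

Emit:
{"api": "move_arm", "payload": {"commands": "0 0 0 0 0 0;0 0 0 0 0 0;0 0 0 0 0 0;0 0 0 0 0 1.6;0 0 0 0 0 1.6;0 0 0 0 0 1.6", "fingers": 0}}

```text
time_s: 39.88
position: [0.4746, -0.0391, 0.1068]
tool_rot: [-179.8, -0.0, 72.7]
contact_force: [-5.7, 0.4, 7.6]
opening: 0.489
```

```bash
python3 - <<'E'
from h import *
tq(); st(); go(nut("d"),.105)
E
```

```text
Mz [0.217 0.228 0.237 0.219 0.231 0.205] mean 0.223
t 40.17 p [ 0.4745 -0.0391  0.1068] rot [-1.7979e+02 -2.0000e-02  7.2690e+01] F [-5.8  0.9  8.8] M [0.223 1.265 0.203] op 0.489 q6 11.1
cmd [7.92 8.97 0.15] [-0.04 -0.    0.  ]
```

Emit:
{"api": "move_arm", "payload": {"commands": "0 0 0 0 0 0.5;0 0 0 0 0 0.5"}}

```text
time_s: 40.42
position: [0.4744, -0.0391, 0.1069]
tool_rot: [-179.8, -0.0, 70.2]
contact_force: [-1.5, 0.0, 0.6]
opening: 0.488
```

```bash
python3 - <<'E'
from h import *
tq(); st(); go(nut("d"),.105)
E
```

```text
Mz [0.28  0.26  0.296 0.236 0.238 0.262] mean 0.262
t 40.73 p [ 0.4744 -0.0391  0.1069] rot [-179.78   -0.     70.22] F [-2.   0.2  3.5] M [0.079 0.442 0.265] op 0.489 q6 13.5
cmd [8.3  8.63 0.16] [-0.04 -0.    0.  ]
```

Nut b now reads 0.262 N m, so it is snug. Next is d.

Emit:
{"api": "move_arm", "payload": {"commands": "0 0 0 0 0 0;0 0 0 0 0 0;0 0 -4.1 0 0 0;4.1 4.3 -4.1 0 0 0;8.2 8.6 -4.1 0 0 0;8.3 8.63 -4.1 0 0 0;8.3 8.63 -0.1 0 0 0;8.3 8.63 0.1 0 0 0;8.3 8.63 0.1 0 0 0", "fingers": 0.75}}

```text
time_s: 41.85
position: [0.5831, 0.0095, 0.1059]
tool_rot: [-179.7, 0.0, 70.2]
contact_force: [0.0, -0.4, 0.2]
opening: 0.752
```

Emit:
{"api": "move_arm", "payload": {"commands": "0 0 0 0 0 0;0 0 0 0 0 0;0 0 0 0 0 0;0 0 0 0 0 1.6;0 0 0 0 0 1.6;0 0 0 0 0 1.6", "fingers": 0}}

```text
time_s: 42.6
position: [0.5827, 0.0097, 0.1067]
tool_rot: [-179.7, 0.1, 62.2]
contact_force: [-3.8, 1.0, 6.4]
opening: 0.496
```

```bash
python3 - <<'E'
from h import *
tq(); st(); go(nut("a"),.106);go(nut("a"),.106,90)
E
```

```text
Mz [0.161 0.213 0.196 0.176 0.2   0.18 ] mean 0.188
t 42.9 p [0.5826 0.0097 0.1066] rot [-1.7969e+02  6.0000e-02  6.2220e+01] F [-3.3  1.1  6.1] M [0.166 0.724 0.191] op 0.495 q6 27.4
cmd [-0.97 -8.25  0.11] [-0.06  0.01 -0.  ]
cmd [-0.97 -8.25  0.11] [-0.06 -0.   -5.56]
```

Emit:
{"api": "move_arm", "payload": {"commands": "0 0 0.02 0 0 0.8;0 0 0.02 0 0 0.8"}}

```text
time_s: 43.15
position: [0.5825, 0.0097, 0.1067]
tool_rot: [-179.7, 0.1, 58.3]
contact_force: [-0.5, 0.5, 0.3]
opening: 0.493
```

```bash
python3 - <<'E'
from h import *
tq(4); st()
E
```

```text
Mz [0.3   0.272 0.258 0.263] mean 0.273
t 43.35 p [0.5826 0.0097 0.1066] rot [-1.7969e+02  9.0000e-02  5.8280e+01] F [-2.4  0.2  2.3] M [0.1   0.391 0.213] op 0.491 q6 31.4
```

```bash
python3 - <<'E'
from h import *
go(nut("a"),.106)
E
```

```text
cmd [-1.54 -8.15  0.11] [-0.06  0.02 -0.  ]
```

Emit:
{"api": "move_arm", "payload": {"commands": "0 0 0 0 0 0;0 0 0 0 0 0;0 0 -4.1 0 0 0;-0.8 -5 -4.1 -0.05 0 0;-1.54 -8.1 -4.1 -0.06 0 0;-1.54 -8.15 -0.1 -0.06 0 0;-1.54 -8.15 0.1 -0.06 0 0;-1.54 -8.15 0.1 -0.06 0 0;-1.54 -8.15 0.1 -0.06 0 0", "fingers": 0.75}}

```text
time_s: 44.48
position: [0.5062, 0.0394, 0.107]
tool_rot: [179.9, 0.0, 58.3]
contact_force: [0.6, -0.7, 0.1]
opening: 0.749
```

Emit:
{"api": "move_arm", "payload": {"commands": "0 0 0 0 0 0;0 0 0 0 0 0;0 0 0 0 0 0;0 0 0 0 0 1.3;0 0 0 0 0 1.3;0 0 0 0 0 1.3", "fingers": 0}}

```text
time_s: 45.22
position: [0.5044, 0.0401, 0.1072]
tool_rot: [-179.9, 0.1, 51.8]
contact_force: [-6.2, 4.6, 9.0]
opening: 0.491
```

```bash
python3 - <<'E'
from h import *
tq(); st(); go(nut("c"),.106)
E
```

```text
Mz [0.158 0.148 0.199 0.174 0.129 0.209] mean 0.169
t 45.52 p [0.5044 0.0401 0.1072] rot [-1.7987e+02  1.2000e-01  5.1770e+01] F [-6.4  5.2  9.3] M [0.945 1.377 0.177] op 0.491 q6 41.4
cmd [-5.48 10.63  0.11] [-0.03  0.02 -0.  ]
```

Emit:
{"api": "move_arm", "payload": {"commands": "0 0 0 0 0 0.5;0 0 0 0 0 0.5"}}

```text
time_s: 45.78
position: [0.5043, 0.0402, 0.1074]
tool_rot: [-179.9, 0.1, 49.3]
contact_force: [-0.5, 1.8, 2.0]
opening: 0.492
```

```bash
python3 - <<'E'
from h import *
tq(4); st(); go(nut("c"),.106)
E
```

```text
Mz [0.313 0.33  0.279 0.35 ] mean 0.318
t 45.98 p [0.5042 0.0402 0.1073] rot [-1.7986e+02  1.3000e-01  4.9300e+01] F [-1.7  2.5  2.7] M [0.277 0.391 0.301] op 0.489 q6 43.9
cmd [-5.01 10.87  0.12] [-0.03  0.03 -0.  ]
```

Emit:
{"api": "move_arm", "payload": {"commands": "0 0 0 0 0 0;0 0 0 0 0 0;0 0 0 0 0 0", "fingers": 0.75}}

```text
time_s: 46.35
position: [0.5044, 0.0401, 0.1073]
tool_rot: [-179.9, 0.1, 49.3]
contact_force: [0.3, 0.1, -0.0]
opening: 0.744
```

```bash
python3 - <<'E'
from h import *
tq(5); st(); go(nut("a"),.1065)
E
```

```text
Mz [-0.013  0.008 -0.053 -0.052 -0.03 ] mean -0.028
t 46.6 p [0.5043 0.0402 0.1073] rot [-1.7986e+02  1.3000e-01  4.9300e+01] F [-0.7  0.  -0.5] M [-0.076  0.111 -0.025] op 0.744 q6 43.9
cmd [0.01 0.1  0.08] [-0.03  0.03 -0.  ]
```

Emit:
{"api": "move_arm", "payload": {"commands": "0 0 0 0 0 0;0 0 0 0 0 0;0 0 0 0 0 0;0 0 0 0 0 0", "fingers": 0}}

```text
time_s: 47.1
position: [0.5043, 0.0402, 0.1074]
tool_rot: [-179.9, 0.1, 49.3]
contact_force: [0.7, -0.7, -0.4]
opening: 0.494
```

```bash
python3 - <<'E'
from h import *
tq(5); st()
E
```

```text
Mz [-0.016 -0.014  0.008 -0.011 -0.062] mean -0.019
t 47.35 p [0.5043 0.0402 0.1074] rot [-1.7986e+02  1.2000e-01  4.9300e+01] F [-0.5  0.3  0.2] M [-0.037  0.13   0.007] op 0.487 q6 43.9
```

Emit:
{"api": "move_arm", "payload": {"commands": "0 0 0 0 0 1.2;0 0 0 0 0 1.2;0 0 0 0 0 1.2"}}

```text
time_s: 47.72
position: [0.5042, 0.0402, 0.1074]
tool_rot: [-179.9, 0.1, 43.4]
contact_force: [-0.5, 1.2, 0.7]
opening: 0.491
```

```bash
python3 - <<'E'
from h import *
tq(6); st()
E
```

```text
Mz [0.222 0.226 0.235 0.208 0.255 0.192] mean 0.223
t 48.02 p [0.5042 0.0402 0.1073] rot [-1.7987e+02  1.4000e-01  4.3320e+01] F [-0.7  1.3  1. ] M [0.082 0.244 0.187] op 0.493 q6 49.9
```

Emit:
{"api": "move_arm", "payload": {"commands": "0 0 0 0 0 -1.2;0 0 0 0 0 -2.4;0 0 0 0 0 -2.4;0 0 0 0 0 -2.4"}}

```text
time_s: 48.52
position: [0.5043, 0.0402, 0.1074]
tool_rot: [-179.9, 0.1, 55.2]
contact_force: [-0.8, -0.2, 2.8]
opening: 0.489
```

```bash
python3 - <<'E'
from h import *
tq(5); st()
E
```

```text
Mz [-0.091 -0.085 -0.075 -0.13  -0.074] mean -0.091
t 48.77 p [0.5043 0.0401 0.1074] rot [-1.7985e+02  1.1000e-01  5.5290e+01] F [-1.5 -0.2  2.1] M [-0.087  0.192 -0.111] op 0.489 q6 37.9
```

Emit:
{"api": "move_arm", "payload": {"commands": "0 0 0 0 0 1.8;0 0 0 0 0 1.8;0 0 0 0 0 1.8"}}

```text
time_s: 49.15
position: [0.5042, 0.0402, 0.1074]
tool_rot: [-179.9, 0.1, 46.5]
contact_force: [-1.0, 0.2, 3.0]
opening: 0.491
```

```bash
python3 - <<'E'
from h import *
tq(5); st()
E
```

```text
Mz [0.259 0.217 0.256 0.288 0.223] mean 0.249
t 49.4 p [0.5042 0.0402 0.1074] rot [-1.7987e+02  1.4000e-01  4.6350e+01] F [-2.1  0.6  3. ] M [0.138 0.349 0.302] op 0.492 q6 46.9
```

```bash
python3 - <<'E'
from h import *
go((.5534,-.0682),.107)
E
```

```text
cmd [-4.45 11.04  0.03] [-0.03  0.03 -0.  ]
```

Emit:
{"api": "move_arm", "payload": {"commands": "0 0 0 0 0 0;0 0 0 0 0 0;0 0 -4.2 0 0 0;-2.2 5.5 -4.2 0 0 0;-4.4 11 -4.2 0 0 0;-4.45 11.04 -4 0 0 0;-4.45 11.04 0 0 0 0;-4.45 11.04 0 0 0 0;-4.45 11.04 0 0 0 0;-4.45 11.04 0 0 0 0", "fingers": 0.75}}

```text
time_s: 50.65
position: [0.5541, -0.0678, 0.1085]
tool_rot: [-180.0, 0.1, 46.4]
contact_force: [-0.4, 0.3, 0.7]
opening: 0.752
```

Emit:
{"api": "move_arm", "payload": {"commands": "0 0 0 0 0 0;0 0 0 0 0 0;0 0 0 0 0 0;0 0 0 0 0 1.4;0 0 0 0 0 1.4;0 0 0 0 0 1.4", "fingers": 0}}

```text
time_s: 51.4
position: [0.5538, -0.0675, 0.1089]
tool_rot: [-179.9, 0.1, 39.4]
contact_force: [-2.4, 3.0, 5.0]
opening: 0.494
```

```bash
python3 - <<'E'
from h import *
tq(5); st(); go((.4745,-.0388),.107)
E
```

```text
Mz [0.238 0.272 0.278 0.197 0.247] mean 0.246
t 51.65 p [ 0.5538 -0.0675  0.109 ] rot [-1.7992e+02  9.0000e-02  3.9410e+01] F [-1.4  1.8  6. ] M [0.434 0.514 0.222] op 0.493 q6 42.4
cmd [-4.31 -7.25  0.21] [-0.02  0.02 -0.  ]
```

Emit:
{"api": "move_arm", "payload": {"commands": "0 0 0 0 0 0;0 0 0 0 0 0;0 0 -4.1 0 0 0;-2.2 -4 -4.1 0 0 0;-4.3 -7.2 -4.1 0 0 0;-4.3 -7.25 0 0 0 0;-4.3 -7.25 0.2 0 0 0;-4.3 -7.25 0.2 0 0 0;-4.3 -7.25 0.2 0 0 0", "fingers": 0.75}}

```text
time_s: 52.78
position: [0.4757, -0.039, 0.108]
tool_rot: [-180.0, 0.0, 39.4]
contact_force: [-0.6, -0.5, -0.7]
opening: 0.753
```

Emit:
{"api": "move_arm", "payload": {"commands": "0 0 0 0 0 0;0 0 0 0 0 0;0 0 0 0 0 0;0 0 0 0 0 1.4;0 0 0 0 0 1.4;0 0 0 0 0 1.4", "fingers": 0}}

```text
time_s: 53.52
position: [0.4748, -0.0382, 0.1083]
tool_rot: [-179.9, 0.1, 32.4]
contact_force: [-3.1, 5.8, 6.4]
opening: 0.492
```

```bash
python3 - <<'E'
from h import *
tq(5); st(); go((.5826,.0098),.107)
E
```

```text
Mz [0.249 0.189 0.211 0.241 0.219] mean 0.222
t 53.77 p [ 0.4748 -0.0382  0.1083] rot [-1.7989e+02  8.0000e-02  3.2410e+01] F [-4.6  6.   7.2] M [1.011 0.79  0.158] op 0.49 q6 51.5
cmd [11.68  1.73  0.11] [-0.02  0.02 -0.  ]
```

Emit:
{"api": "move_arm", "payload": {"commands": "0 0 0 0 0 0.3;0 0 0 0 0 0.3"}}

```text
time_s: 54.02
position: [0.4747, -0.0381, 0.1084]
tool_rot: [-179.9, 0.1, 30.9]
contact_force: [-0.1, 2.3, 1.6]
opening: 0.49
```

```bash
python3 - <<'E'
from h import *
tq(5); st(); go((.5826,.0098),.107)
E
```

```text
Mz [0.296 0.306 0.319 0.275 0.346] mean 0.308
t 54.27 p [ 0.4747 -0.0381  0.1084] rot [-1.7988e+02  8.0000e-02  3.0910e+01] F [-2.   1.6  2.8] M [0.431 0.353 0.308] op 0.494 q6 53.0
cmd [11.72  1.43  0.12] [-0.02  0.02 -0.  ]
```

Emit:
{"api": "move_arm", "payload": {"commands": "0 0 0 0 0 0;0 0 0 0 0 0;0 0 -4.2 0 0 0;0 0 -10 0 0 0;0 0 -14 0 0 -2;-2 8 -14 0 0 -4;-4 14 -14 0 0 -5;-5 19 -14 0 0 -5;-5 22 -14 0 0 -5;-5 22 -14 0 0 -5", "fingers": 0.75}}

```text
time_s: 55.52
position: [0.5459, -0.2554, 0.2475]
tool_rot: [-179.9, 0.0, 55.7]
contact_force: [0.8, 0.6, -0.6]
opening: 0.75
```

```bash
python3 - <<'E'
from h import *
st();t=capture("top");c=capture("scene")
a=t["color"][190:300,210:410]; cv2.imwrite("pics/t9.png",cv2.resize(a,None,fx=4,fy=4,interpolation=2))
a=c["color"][150:300,220:420]; cv2.imwrite("pics/s9.png",cv2.resize(a,None,fx=4,fy=4,interpolation=2))
E
```

```text
t 55.52 p [ 0.5459 -0.2554  0.2475] rot [-1.799e+02  3.000e-02  5.572e+01] F [ 0.8  0.6 -0.6] M [-0.063  0.074 -0.014] op 0.75 q6 8.1
```

View pics/t9.png

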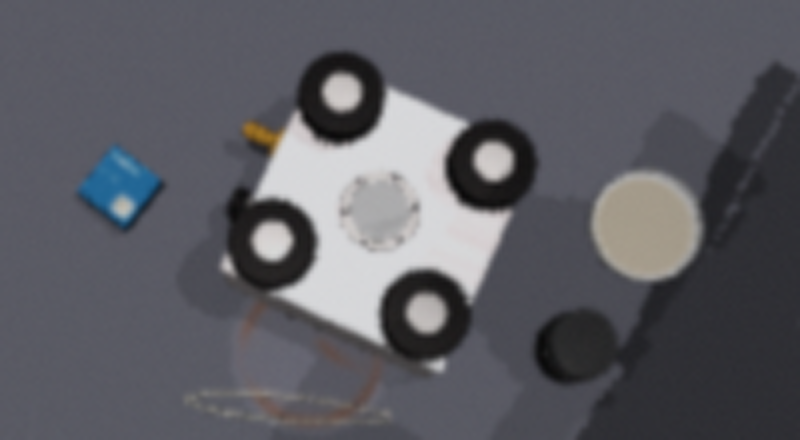

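View pics/s9.png

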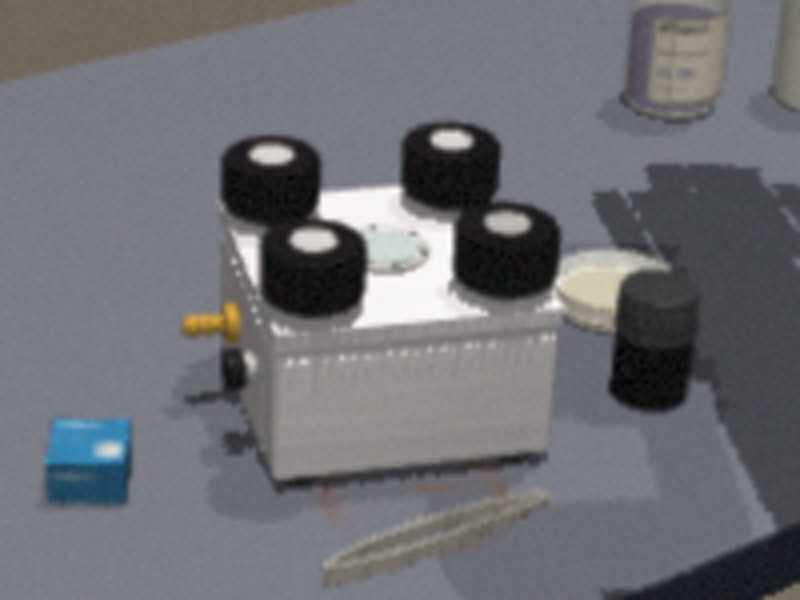

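The crops show the cover level, the gap at its front edge closed (scene crop around y=340), all four nuts seated on it, and the carton, dish, canister and tweezers in place. I compare nut heights as one last check.

```bash
python3 - <<'E'
from h import *
t=capture("top");s=capture("scene")
for n,u,v in (("a",(278,250),(298,209.5)),("b",(316.5,268),(346.7,205.5)),("c",(333,230),(332.8,184.7)),("d",(295.2,212.5),(287.5,188.5))):
    p,_=disc(t["color"],u,7);q,_=disc(s["color"],v,6,6,125)
    X,e=tri([ray(t,p),ray(s,q)]); print(n,X.round(4))
hand_in(); print(read_state()["time_s"])
E
```

```text
a [0.5051 0.0396 0.1103]
b [ 0.4752 -0.0388  0.1105]
c [ 0.5542 -0.0685  0.1105]
d [0.5837 0.0099 0.1103]
the job is handed in; nothing more can be done
the job is handed in; nothing more can be done
```

The chamber is closed: I ran the nuts down crosswise (a–c, then b–d) in shrinking steps. The job was handed in at about 56 s with the arm clear of everything. No verdict was reported.

**Order of work:** The first round lowered the cover about 2 mm, the next two about 1 mm each, and a fourth brought the nuts snug. A final pass adjusted a, then checked c and b.

**Last checks:**
- **Torque:** The last reading after each nut actually turned was a 0.25, b 0.26, c 0.255 and d 0.27 N m, all within snug. I did not check d again in the final pass.
- **Height:** The nut tops triangulate to 110.3–110.5 mm, about 4.7 mm lower than at the start and even to 0.2 mm, so the cover is level. In the pictures the gap at its front edge is closed.
- **Surroundings:** The four bystanders look unmoved.

**Where readings disagreed or were uncertain:**
- **Nut a was too tight at first:** It read about 0.32 N m, the top of the snug range. I backed it off by about 5°, counterclockwise, and re-tightened it to 0.25.
- **Torque scatter:** Before the cover was home the readings were 0.13–0.22 N m instead of the stated 0.13. The first reading after a grip also tended to be low.
- **Nut b's final check:** It held 0.31 N m without turning. I took that as twist in the cushioned grip, but it is close to the 0.32 limit.

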